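Nudge the tippy jar to the middle of its stand

ROBOT

A 6-joint arm with a two-finger parallel gripper is mounted at the origin on the work surface. World frame = base frame: x ahead of the robot, y to its left, z up, the work surface at z = 0. Lengths are in m, angles in rad, forces in N, time in s.
With the tool pointing down it reaches from about 0.35 to 0.975 m from the base axis. Payload 4.9 kg.
Tool frame: the origin (TCP) lies midway between the tips of the shut fingers; the grasp point (between the pads) lies 19 mm behind it; z points along the fingers, y is the direction in which the jaws open and shut (so a half turn about z gives the same grasp; the last joint's range is limited). The gripper opens to 85 mm and grips with 20 to 120 N. Pads are 22 mm wide; open, the fingers measure 114 mm over their backs; the gripper's body (76 mm by 85 mm) begins 54 mm behind the grasp point. The pads swing forward as they close: fully open they stand 13 mm farther back than shut.
Start: joints at [-1.413, 0.053, 1.613, -0, 1.476, -0.119], TCP at [0.171, -0.601, 0.231] pointing down, gripper open.
Joint ranges: [-3.01, 3.01], [-1.01, 2.22], [0.06, 2.58], [-1.02, 4.17], [0.09, 2.62], [-3.14, 3.14]. Speed limits (rad/s): [2.57, 2.57, 3.14, 3.14, 3.14, 3.14].

INTERFACE

Orientations are given as a rotation vector (axis times angle).
In Python, from station import ctrl gives the robot as it stands.
- The arm moves only by the shell command python3 -m jog 'ROWS' [FORCE]. ROWS is JSON, one flat list of numbers, 7 for each row, row after row: the opening, from 0 (shut) to 1 (fully open), then the shift along the tool's x, y, z in m, then the turn, a rotation vector about the tool's x, y, z in degrees. A call has 1 to 10 rows; each row shifts and turns the commanded pose from where the row before left it, along the tool's axes as they then stand; what a row does not reach is not made up. A row lasts 1/8 s, in which the tool goes at most 62.5 mm and 10.7 degrees, less where a joint would pass 70% of its speed; a pose out of reach is approached as far as the arm can. A call with a gripper value outside its range is refused whole. The fingers move at their own pace and stop on an object; FORCE is the grip in N (left out, the last holds). Time passes only in rows, so rows that do not move let the fingers close. It gives the time, the measured TCP pose, the force and the opening at its end, in the units of the state.
- ctrl.get_obs(): the state, without advancing time (a new reading comes with each control period).
- ctrl.get_image(name): name is "side" or "top"; returns a dict with "image" (400x640x3 uint8, blue, green, red), "camera_matrix" (3x3 intrinsics, pixels), "rvec" (rotation vector, rad) and "tvec" (3), from world to camera coordinates, as OpenCV has them. Camera axes: x right, y down, z forward; pixel columns grow to the right and rows downward; lengths in m; the calibration is good to about 2 mm. A picture is of the moment at which its call begins. There is no depth.
- ctrl.finish_job(): hands the job in, once; it reports no verdict.
Trained networks look in a picture, given as the dict that the camera call returned (one of the last four; its "shot" number tells which), for a name from the list of things; names that differ only in an ending like _2 or _b are one class to them, and where a whole thing is asked for, a point or a joint stands for the part that bears it (a point fixed in the world has none). Each returns a list of dicts, best first, with "p" (0 to 1); they miss things now and then, are a little off and sometimes report something else, mostly with a low value. They report only what shows in the picture. A call takes as long as a camera call.
- ctrl.boxes_of(target, picture): "box" ([centre column, centre row, width, height] in pixels, round what is visible of it).
The state is a dict: "t": time; "q": joint angles; "dq": joint speeds; "effort": joint torques, N m; "tool_pos": TCP position; "tool_rot": TCP orientation; "contact_force": force on the tool from outside, world axes, zero at the start; "wrist_torque": the same for the moment, N m; "opening": finger opening in m.
Only numpy, scipy, OpenCV 4.12 (cv2) and the standard library are available. Lean on these libraries where they do the work, as an engineer would, in place of code of your own. Each camera call takes 0.05 s, during which the arm holds its last target. There are 200 camera calls.

TASK

The little jar with the twist cap has been left near the edge of its small round stone stand, where it could fall. Without gripping or lifting it, nudge it with light, low fingertip pushes until it stands upright in the middle of the stand's top, then back off. It tips easily, so do not topple it or knock it off, and leave the stand and everything else on the ledge where they are.

Things in the scene. Friction and masses are not known exactly. Their poses are not given: they have to be found in the camera images.
- jar: Clear jar of white cream, red twist cap, 80 to 150 g, loose on the stand. Origin: centre of its underside; z: its axis, up. 46 mm tall: narrow foot 20 mm in diameter, 3 mm high, flaring to a belly 40 mm in diameter 9 to 14 mm up, tapering to 33 mm at 34 mm, then the cap, 32 mm. Pushed less than 15 mm above its underside it slides; higher up it may tip. It stops when no longer pushed. More than 15 N is too hard.
- stand_top (a point): Centre of the flat top of the small round stand of pale stone (30 mm tall, top 80 mm in diameter, waisted below, 0.7 kg, loose on the ledge); this point is 30 mm above the ledge. The jar belongs here: its underside rests on this surface, friction coefficient about 0.4 to 0.7. z is up.
- brush: Bystander: shaving brush standing upright, white handle and black bristles, 98 mm tall, 40 mm wide. Origin: centre of its underside.
- tumbler: Bystander: steel tumbler, 66 mm in diameter, 90 mm tall. Origin: centre of its underside.
- deodorant: Bystander: grey deodorant stick with white cap, 44 mm in diameter, 95 mm tall. Origin: centre of its underside.
- mirror: Bystander: small round mirror lying flat, 76 mm in diameter, 10 mm thick. Origin: centre of its underside.
- file: Bystander: steel nail file lying flat, 143 mm long along its x, 14 mm wide, 9 mm thick at its handle. Origin: on the underside, near its middle.
- soap: Bystander: bar of soap, 75 x 50 x 22 mm. Origin: centre of its underside.

How it is judged:
By the outcome, as a careful person would: the job done as asked, in the order asked, and still so for the second after the job is handed in, with the robot touching nothing.
It also fails if it takes over 51 s, if anything falls off the work surface, if the arm or the gripper's body presses on something with over 40 N, if the wrist force passes 120 N, or if a joint passes its speed limit or range.

## Working session

There is one attempt and no reset: what is moved stays moved. The work goes in short steps, Python scripts to look and compute and a shell command to move; the robot and the scene stay as the last step left them, time stands still between calls to the robot, and variables do not carry over. Pictures are saved under pics/ and viewed, about 8 in all and at most 12, crops included, and the job is handed in when it is done.

```bash
mkdir -p pics
cat > h.py <<'E'
import numpy as np, cv2
from station import ctrl
def ray(P,u,v):
    K=P["camera_matrix"];R=cv2.Rodrigues(np.array(P["rvec"],float))[0];t=np.array(P["tvec"],float).ravel()
    x=cv2.undistortPoints(np.array([[[u,v]]],float),np.array(K,float),None).ravel()
    d=R.T@np.array([x[0],x[1],1]);return -R.T@t,d
def onz(P,u,v,z):
    c,d=ray(P,u,v);return c+d*(z-c[2])/d[2]
def proj(P,pts):
    return cv2.projectPoints(np.array(pts,float).reshape(-1,3),np.array(P["rvec"],float),np.array(P["tvec"],float),np.array(P["camera_matrix"],float),None)[0].reshape(-1,2)
E
python3 - <<'E'
from h import *
o=ctrl.get_obs();print({k:np.round(o[k],3).tolist() for k in("t","tool_pos","tool_rot","contact_force","opening")})
for n in("top","side"):
    P=ctrl.get_image(n);cv2.imwrite(f"pics/{n}0.png",P["image"])
    print(n,np.round(ray(P,320,200),3).tolist(),np.round(P["camera_matrix"],0).tolist())
    for k in("jar","stand_top","brush","tumbler","deodorant","mirror","file","soap"):
        print(k,[(np.round(b["box"],1).tolist(),round(b["p"],2)) for b in ctrl.boxes_of(k,P)[:2]])
E
```

```text
{'t': 0.0, 'tool_pos': [0.171, -0.601, 0.23], 'tool_rot': [-3.11, -0.433, 0.0], 'contact_force': [-0.06, -0.101, 0.775], 'opening': 0.085}
top [[0.459, -0.01, 1.299], [0.091, 0.026, -0.996]] [[520.0, 0.0, 324.0], [0.0, 520.0, 201.0], [0.0, 0.0, 1.0]]
jar [([339.5, 213.9, 18.8, 13.6], 0.74)]
stand_top [([329.4, 208.4, 35.8, 33.2], 0.61), ([350.0, 276.6, 14.3, 57.9], 0.42)]
brush [([438.2, 257.9, 22.8, 16.9], 0.57)]
tumbler [([218.2, 229.4, 32.9, 25.2], 0.8)]
deodorant [([340.1, 212.4, 18.5, 18.8], 0.65), ([438.6, 187.7, 26.9, 19.8], 0.62)]
mirror [([362.9, 145.9, 30.9, 31.6], 0.56)]
file [([351.7, 275.3, 14.2, 58.8], 0.51)]
soap [([262.0, 141.2, 28.3, 30.9], 0.74)]
side [[0.337, -0.662, 0.625], [0.263, 0.737, -0.623]] [[426.0, 0.0, 318.0], [0.0, 426.0, 207.0], [0.0, 0.0, 1.0]]
jar [([309.9, 212.9, 26.5, 22.4], 0.77)]
stand_top [([312.4, 222.2, 35.5, 34.5], 0.82)]
brush [([293.2, 318.6, 23.6, 53.4], 0.79), ([353.2, 165.1, 30.4, 17.5], 0.73)]
tumbler [([258.0, 151.2, 25.2, 39.8], 0.64)]
deodorant [([394.0, 293.6, 30.3, 55.8], 0.62)]
mirror [([399.0, 231.7, 36.3, 29.3], 0.83)]
file [([244.9, 257.7, 64.9, 28.2], 0.8)]
soap [([353.1, 164.7, 26.1, 18.2], 0.71)]
```

View pics/top0.png

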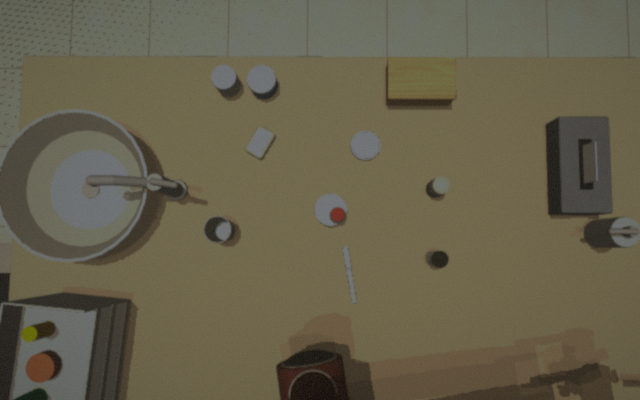

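View pics/side0.png

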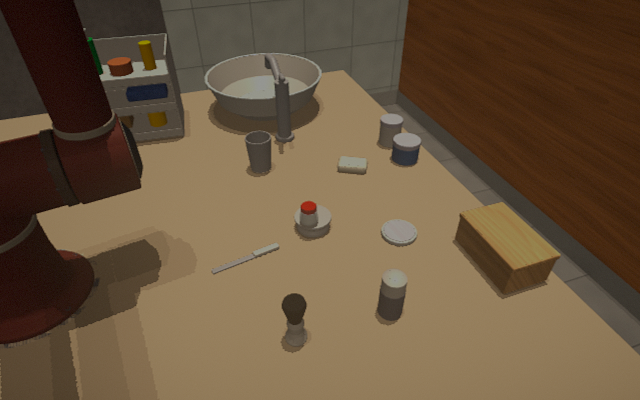

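The top view shows the stand at about (330,210) with the red cap at (338,215), so the jar sits toward the stand's right and near side. The side view shows the stand at (313,221) with the cap at (309,208). Next I'll take precise positions from upscaled crops.

```bash
cat > m.py <<'E'
from h import *
from scipy.optimize import least_squares
def red(P,c,r=25):
    I=P["image"].astype(int);u,v=c;m=np.zeros(I.shape[:2],bool)
    m[v-r:v+r,u-r:u+r]=True
    m&=(I[...,2]>1.8*I[...,1])&(I[...,2]>60)
    y,x=np.nonzero(m);return x.mean(),y.mean(),len(x),x.min(),x.max(),y.min(),y.max()
def tri(rays):
    A=np.zeros((3,3));b=np.zeros(3)
    for c,d in rays:
        d=d/np.linalg.norm(d);M=np.eye(3)-np.outer(d,d);A+=M;b+=M@c
    return np.linalg.solve(A,b)
E
python3 - <<'E'
from m import *
S={}
out=[]
for n,c,w in(("top",(334,211),(36,30)),("side",(311,216),(36,30))):
    P=ctrl.get_image(n);S[n]=P
    r=red(P,c);print(n,np.round(r,1))
    S[n+"r"]=r
    print(" cap at z .066",onz(P,r[0],r[1],.068).round(4))
    I=P["image"][c[1]-w[1]:c[1]+w[1],c[0]-w[0]:c[0]+w[0]]
    out.append(cv2.resize(I,None,fx=8,fy=8,interpolation=cv2.INTER_CUBIC)[:, :])
    for k in("mirror","file","brush","deodorant","tumbler","soap"):
        b=ctrl.boxes_of(k,P)
        if b: print(k,round(b[0]["p"],2),onz(P,*b[0]["box"][:2],.01 if k in("mirror","file","soap") else .048).round(3))
print(tri([ray(S[n],*S[n+"r"][:2]) for n in("top","side")]).round(4))
cv2.imwrite("pics/crop0.png",cv2.resize(np.vstack(out),None,fx=.62,fy=.62,interpolation=cv2.INTER_AREA))
b=ctrl.boxes_of("stand_top",S["side"])
E
```

```text
top [337.4 214.1 133.  331.  343.  208.  220. ]
 cap at z .066 [ 0.5384 -0.0191  0.068 ]
mirror 0.92 [ 0.714 -0.09   0.01 ]
file 0.88 [ 0.39  -0.051  0.01 ]
brush 0.85 [ 0.438 -0.261  0.048]
tumbler 0.57 [0.499 0.264 0.048]
soap 0.9 [0.725 0.173 0.01 ]
side [308.1 207.2 166.  301.  315.  201.  214. ]
 cap at z .066 [ 0.541 -0.016  0.068]
file 0.8 [ 0.391 -0.055  0.01 ]
brush 0.94 [ 0.436 -0.256  0.048]
deodorant 0.93 [ 0.61  -0.265  0.048]
tumbler 0.86 [0.497 0.256 0.048]
soap 0.98 [0.724 0.177 0.01 ]
[ 0.539  -0.0193  0.071 ]
```

View pics/crop0.png

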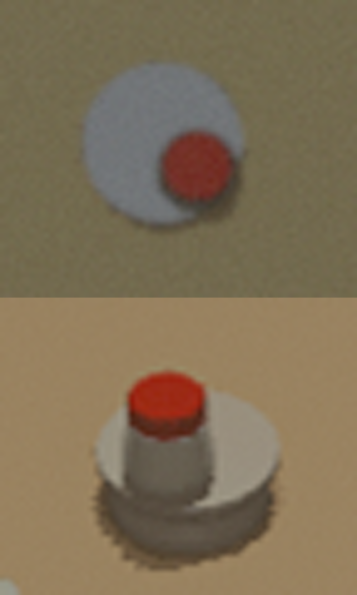

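```bash
cat >> m.py <<'E'
def circ(c,r,n=72):
    a=np.linspace(0,2*np.pi,n,endpoint=False);return np.c_[c[0]+r*np.cos(a),c[1]+r*np.sin(a),np.full(n,c[2])]
def overlay(P,box,s,st,jar,name):
    u0,v0,u1,v1=box;I=cv2.resize(P["image"][v0:v1,u0:u1],None,fx=s,fy=s,interpolation=cv2.INTER_CUBIC)
    for c,r,z,col in((st,.04,.03,(255,0,0)),(jar,.016,.076,(0,255,0)),(jar,.016,.064,(0,255,255)),(jar,.02,.041,(255,0,255))):
        p=(proj(P,circ((c[0],c[1],z),r))-[u0,v0]+.5)*s
        cv2.polylines(I,[p.astype(int)],True,col,1)
    return I
def mask_fit_cap(P,r):
    # fit cap (x,y) so the projected hull of the cap matches the red pixel centroid
    def f(xy):
        h=cv2.convexHull(proj(P,np.vstack([circ((*xy,.076),.016),circ((*xy,.064),.016)])).astype(np.float32))
        M=cv2.moments(h);return [M["m10"]/M["m00"]-r[0],M["m01"]/M["m00"]-r[1]]
    return least_squares(f,onz(P,r[0],r[1],.07)[:2]).x
def stand_fit(P,x0):
    # maximise gradient magnitude along projected top rim, skipping nothing; coarse search
    g=cv2.GaussianBlur(P["image"],(0,0),1).astype(np.float32)
    G=sum(cv2.Sobel(g[...,i],cv2.CV_32F,1,0)**2+cv2.Sobel(g[...,i],cv2.CV_32F,0,1)**2 for i in range(3))**.5
    best=None
    for dx in np.arange(-.012,.0121,.001):
        for dy in np.arange(-.012,.0121,.001):
            p=proj(P,circ((x0[0]+dx,x0[1]+dy,.03),.04)).astype(np.float32)
            s=np.median(cv2.remap(G,p[:,0].copy(),p[:,1].copy(),cv2.INTER_LINEAR))
            if best is None or s>best[0]: best=(s,x0[0]+dx,x0[1]+dy)
    return best
E
python3 - <<'E'
from m import *
Ims=[];T=ctrl.get_image("top");S=ctrl.get_image("side")
print("stand by eye top",onz(T,331,210.2,.03).round(4)," side",onz(S,312.9,216.6,.03).round(4))
x0=onz(T,331,210.2,.03)
for P,c in((T,(337,214)),(S,(308,207))):
    st=stand_fit(P,x0);j=mask_fit_cap(P,red(P,c));print("stand",np.round(st,4),"cap",j.round(4))
    u,v=proj(P,[(*x0[:2],.04)])[0].astype(int)
    Ims.append(overlay(P,(u-26,v-28,u+26,v+28),7,st[1:],j,""))
cv2.imwrite("pics/ov0.png",np.hstack(Ims))
E
```

```text
stand by eye top [ 0.5503 -0.0038  0.03  ]  side [ 0.5545 -0.0055  0.03  ]
stand [ 9.38157e+01  5.52300e-01 -2.80000e-03] cap [ 0.538 -0.019]
stand [8.98931e+01 5.56300e-01 3.20000e-03] cap [ 0.5404 -0.0182]
```

View pics/ov0.png

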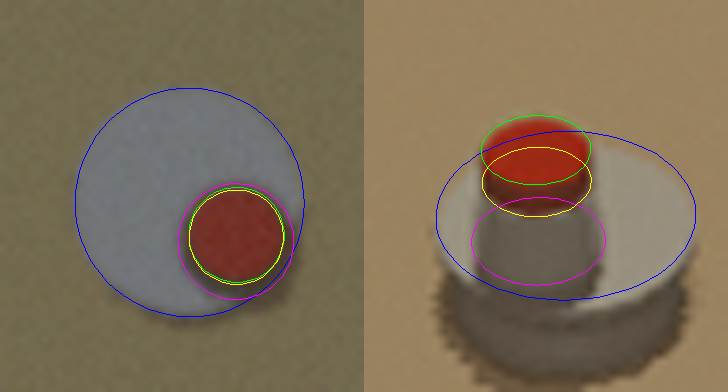

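The top fit is good, with the stand at (0.552,-0.003) and the cap at (0.538,-0.019). The side rim fit was dragged up and right by about 1.5 px; by eye that view gives (0.5545,-0.0055). The jar is therefore about 20 mm off, and the push goes along roughly +47°. I'll push with the two fingers partly open as a cradle, along tool x.

```bash
python3 -m jog '[0.28,0.039,-0.036,0,0,0,0, 0.28,0.039,-0.036,0,0,0,0, 0.28,0.039,-0.036,0,0,0,0, 0.28,0.039,-0.036,0,0,0,0, 0.28,0.039,-0.036,0,0,0,0, 0.28,0.039,-0.036,0,0,0,0, 0.28,0.039,-0.036,0,0,0,0, 0.28,0.039,-0.036,0,0,0,0, 0.28,0.039,-0.036,0,0,0,0, 0.28,0.039,-0.036,0,0,0,0]' && python3 -m jog '[0.28,0.03,-0.03,0,0,0,0, 0.28,0.03,-0.03,0,0,0,0, 0.28,0,0,0,0,0,-10.4, 0.28,0,0,0,0,0,-10.4, 0.28,0,0,0,0,0,-10.4, 0.28,0,0,0,0,0,0, 0.28,0,0,0,0,0,0]'
cat > st.py <<'E'
from h import *
o=ctrl.get_obs();R=cv2.Rodrigues(np.array(o["tool_rot"],float))[0]
print("t",round(o["t"],2),"pos",np.round(o["tool_pos"],4),"yaw",np.degrees(np.arctan2(R[1,0],R[0,0])).round(1),"z",R[:,2].round(3),"F",np.round(o["contact_force"],2),"open",round(o["opening"],4))
import sys
if len(sys.argv)>2:
    d=np.array([float(a) for a in sys.argv[1:4]])-o["tool_pos"];print("tool shift to target",(R.T@d).round(4))
E
python3 st.py 0.505 -0.055 0.1
```

```text
t: 3.0
tool_pos: [0.4483, -0.1467, 0.2317]
tool_rot: [3.111, 0.433, 0.002]
contact_force: [1.1, -0.8, -0.2]
opening: 0.024
t: 3.88
tool_pos: [0.4889, -0.0743, 0.2314]
tool_rot: [2.882, 1.25, 0.0]
contact_force: [-0.6, -0.4, 1.0]
opening: 0.0241
t 3.88 pos [ 0.4889 -0.0743  0.2314] yaw 46.9 z [ 0. -0. -1.] F [-0.64 -0.38  1.05] open 0.0241
tool shift to target [ 0.0251 -0.0014  0.1314]
```

```bash
python3 -m jog '[0.28,0.015,-0.001,0.04,0,0,0, 0.28,0,0,0.05,0,0,0, 0.28,0,0,0.05,0,0,0, 0.28,0,0,0.03,0,0,0, 0.28,0,0,0.015,0,0,0, 0.28,0,0,0.009,0,0,0, 0.28,0,0,0,0,0,0, 0.28,0,0,0,0,0,0]'; python3 st.py 0.539 -0.0185 0.036
python3 - <<'E'
from m import *
T=ctrl.get_image("top");S=ctrl.get_image("side");Im=[]
for P in(T,S):
    u,v=proj(P,[(.545,-.015,.04)])[0].astype(int)
    Im.append(overlay(P,(u-28,v-30,u+28,v+30),7,(.5525,-.0035),(.539,-.0185),""))
cv2.imwrite("pics/ov1.png",np.hstack(Im))
E
```

```text
t: 4.88
tool_pos: [0.4995, -0.0629, 0.0387]
tool_rot: [2.879, 1.253, 0.003]
contact_force: [-0.3, -0.6, 0.0]
opening: 0.0241
t 4.88 pos [ 0.4995 -0.0629  0.0387] yaw 47.0 z [ 0.002 -0.001 -1.   ] F [-0.31 -0.57  0.04] open 0.0241
tool shift to target [ 0.0594 -0.0013  0.0028]
```

View pics/ov1.png

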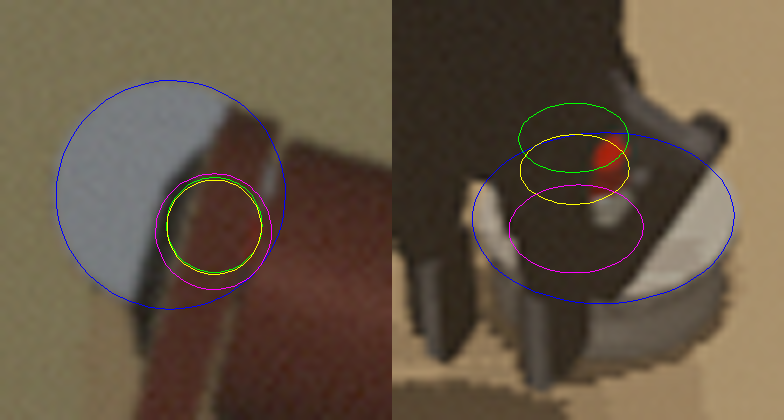

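The arm blocks much of the jar in both views. The side view shows the fingertips lying left of the jar and clear of the stand's base. I'll go 2–3 mm lower, move in, and push slowly to a little short of centre.

```bash
python3 -m jog '[0.28,0,-0.001,0.0025,0,0,0, 0.28,0.012,0,0,0,0,0, 0.28,0.01,0,0,0,0,0, 0.28,0,0,0,0,0,0, 0.28,0,0,0,0,0,0]'; python3 st.py;  python3 -m jog '[0.28,0.003,0,0,0,0,0, 0.28,0.003,0,0,0,0,0, 0.28,0.002,0,0,0,0,0,0.28,0.002,0,0,0,0,0,0.28,0.002,0,0,0,0,0,0.28,0.002,0,0,0,0,0,0.28,0.002,0,0,0,0,0,0.28,0.002,0,0,0,0,0,0.28,0.002,0,0,0,0,0,0.28,0.002,0,0,0,0,0]';python3 st.py
```

```text
t: 5.6
tool_pos: [0.5126, -0.0456, 0.0347]
tool_rot: [-2.88, -1.255, 0.001]
contact_force: [-0.0, 0.6, 0.5]
opening: 0.0235
t 5.6 pos [ 0.5126 -0.0456  0.0347] yaw 47.1 z [-0. -0. -1.] F [-0.04  0.6   0.46] open 0.0235
t: 6.85
tool_pos: [0.5277, -0.0295, 0.0348]
tool_rot: [-2.88, -1.254, -0.0]
contact_force: [-0.2, -0.7, 0.9]
opening: 0.0238
t 6.85 pos [ 0.5277 -0.0295  0.0348] yaw 47.1 z [ 0.  0. -1.] F [-0.17 -0.73  0.9 ] open 0.0238
```

Run:
```python
from m import *
T=ctrl.get_image("top");S=ctrl.get_image("side");Im=[]
for P in(T,S):
    u,v=proj(P,[(.545,-.015,.04)])[0].astype(int)
    Im.append(overlay(P,(u-28,v-30,u+28,v+30),7,(.5525,-.0035),(.546,-.0105),""))
cv2.imwrite("pics/ov2.png",np.hstack(Im))
```

```text
(no output)
```

View pics/ov2.png

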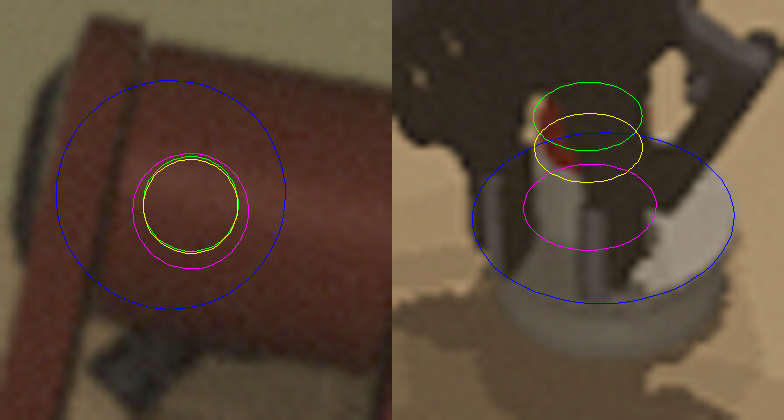

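The jar is upright in the cradle and its cap matches the predicted outline (red edges at about 545 and 648). I'll push 7 mm more, back off, rise, and look with the view clear.

```bash
python3 -m jog '[0.28,0.002,0,0,0,0,0,0.28,0.002,0,0,0,0,0,0.28,0.0015,0,0,0,0,0,0.28,0.001,0,0,0,0,0,0.28,0,0,0,0,0,0]';python3 st.py; python3 -m jog '[0.28,-0.005,0,0,0,0,0,0.28,-0.02,0,0,0,0,0,0.28,-0.03,0,0,0,0,0,0.28,-0.02,0,-0.04,0,0,0,0.28,-0.02,0,-0.05,0,0,0,0.28,-0.05,0,-0.03,0,0,0,0.28,-0.05,0,0,0,0,0,0.28,-0.04,0,0,0,0,0,0.28,0,0,0,0,0,0]'
cat > look.py <<'E'
from m import *
import sys
T=ctrl.get_image("top");S=ctrl.get_image("side");Im=[]
st=(.5525,-.0035)
for n,P in(("top",T),("side",S)):
    u,v=proj(P,[(.5525,-.0035,.07)])[0].astype(int)
    try:
        r=red(P,(u,v),16);j=mask_fit_cap(P,r);print(n,"red n",r[2],"cap",j.round(4))
    except Exception as e: print(n,e);j=st
    u,v=proj(P,[(.55,-.006,.04)])[0].astype(int)
    Im.append(overlay(P,(u-28,v-30,u+28,v+30),7,st,j,""))
cv2.imwrite("pics/"+sys.argv[1],np.hstack(Im))
E
python3 look.py ov3.png; python3 st.py
```

```text
t: 7.58
tool_pos: [0.5321, -0.0248, 0.0348]
tool_rot: [-2.88, -1.254, -0.0]
contact_force: [-0.1, -0.9, -0.6]
opening: 0.0245
t 7.58 pos [ 0.5321 -0.0248  0.0348] yaw 47.1 z [ 0.  0. -1.] F [-0.09 -0.88 -0.6 ] open 0.0245
t: 8.7
tool_pos: [0.3698, -0.1986, 0.1546]
tool_rot: [2.883, 1.247, -0.0]
contact_force: [0.2, 0.3, 0.1]
opening: 0.0238
top red n 129 cap [ 0.5501 -0.0052]
side red n 168 cap [ 0.5527 -0.0042]
t 8.8 pos [ 0.3713 -0.1972  0.1546] yaw 47.0 z [ 0.  0. -1.] F [0.63 0.34 0.09] open 0.0238
```

View pics/ov3.png

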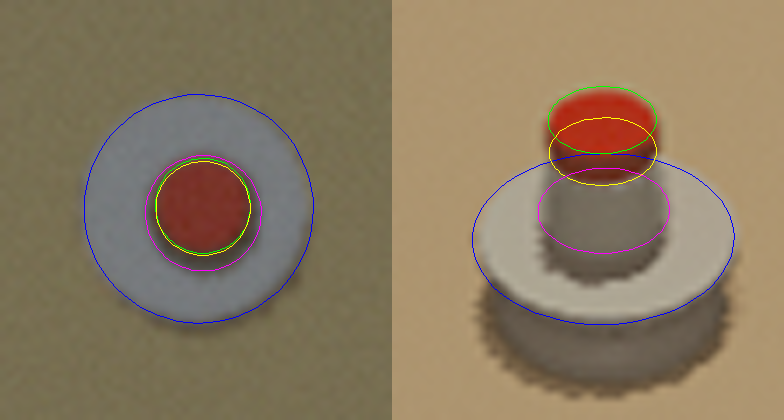

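The jar is upright and close to the centre in both views. I'll fit the stand's rim properly to get the residual.

```bash
cat > fit.py <<'E'
from m import *
def rimfit(P,c,ang,z=.03,R=.04,chan=None):
    I=cv2.GaussianBlur(P["image"],(0,0),.7).astype(np.float32)
    c=np.array(c,float)
    for _ in range(6):
        rr=np.linspace(R-.007,R+.007,57);pts=[]
        for a in ang:
            q=np.c_[c[0]+rr*np.cos(a),c[1]+rr*np.sin(a),np.full(57,z)]
            p=proj(P,q).astype(np.float32)
            s=cv2.remap(I,p[:,:1].copy(),p[:,1:].copy(),cv2.INTER_CUBIC)[:,0,:]
            g=np.linalg.norm(np.gradient(s,axis=0),axis=1);g=np.clip(g-.4*g.max(),0,None)
            r=(g*rr).sum()/g.sum();pts.append(c+r*np.array([np.cos(a),np.sin(a)]))
        pts=np.array(pts)
        f=least_squares(lambda x:np.hypot(*(pts-x[:2]).T)-x[2],[*c,R],loss="soft_l1",f_scale=.0008);c=f.x[:2]
    return f.x
if __name__=="__main__":
  for n in("top","side"):
    P=ctrl.get_image(n);u,v=proj(P,[(.5525,-.0035,.07)])[0].astype(int)
    j=mask_fit_cap(P,red(P,(u,v),16))
    if n=="top": A=np.linspace(0,2*np.pi,90)
    else: A=np.radians(np.r_[-25:20:3,  -190:-30:3])   # front and sides of the rim
    s=rimfit(P,(.5525,-.0035),A);print(n,"stand",s.round(4),"cap",j.round(4),"off",((s[:2]-j)*1e3).round(1))
E
python3 fit.py
```

```text
top stand [ 0.5528 -0.0019  0.0393] cap [ 0.5501 -0.0052] off [2.7 3.3]
side stand [ 0.5545 -0.0025  0.0395] cap [ 0.5528 -0.0042] off [1.8 1.8]
```

The remaining offset is about 2–3 mm in x and in y (3 mm along the same line). One more light push along that line should do.

```bash
python3 st.py 0.4967 -0.0628 0.035
```

```text
t 8.9 pos [ 0.372  -0.1966  0.1546] yaw 47.1 z [ 0.  0. -1.] F [ 0.34 -0.01 -0.05] open 0.0242
tool shift to target [0.1829 0.0003 0.1197]
```

```bash
python3 -m jog '[0.28,0.05,0,0,0,0,0,0.28,0.05,0,0,0,0,0,0.28,0.05,0,0.03,0,0,0,0.28,0.033,0,0.04,0,0,0,0.28,0,0,0.035,0,0,0,0.28,0,0,0.0145,0,0,0,0.28,0,0,0,0,0,0,0.28,0,0,0,0,0,0,0.28,0,0,0,0,0,0]'; python3 st.py 0.5342 -0.0226 0.035
```

```text
t: 10.02
tool_pos: [0.4979, -0.0636, 0.0371]
tool_rot: [2.879, 1.253, 0.004]
contact_force: [0.1, -0.9, 0.0]
opening: 0.0241
t 10.03 pos [ 0.4979 -0.0636  0.0371] yaw 47.0 z [ 0.003 -0.001 -1.   ] F [ 0.12 -0.92  0.  ] open 0.0241
tool shift to target [ 0.0547 -0.0013  0.0022]
```

```bash
python3 -m jog '[0.28,0.015,0,0.001,0,0,0,0.28,0.015,0,0,0,0,0,0.28,0.01,0,0,0,0,0,0.28,0.004,0,0,0,0,0,0.28,0,0,0,0,0,0,0.28,0,0,0,0,0,0]'; python3 st.py 0.5342 -0.0226 0.035
```

```text
t: 10.78
tool_pos: [0.5264, -0.0308, 0.0341]
tool_rot: [-2.88, -1.254, 0.001]
contact_force: [0.4, -0.4, 0.7]
opening: 0.0238
t 10.78 pos [ 0.5264 -0.0308  0.0341] yaw 47.1 z [-0. -0. -1.] F [ 0.45 -0.4   0.66] open 0.0238
tool shift to target [ 0.0114  0.0001 -0.0009]
```

```bash
python3 -m jog '[0.28,0.003,0,0,0,0,0,0.28,0.002,0,0,0,0,0,0.28,0.002,0,0,0,0,0,0.28,0.0015,0,0,0,0,0,0.28,0.0015,0,0,0,0,0,0.28,0.001,0,0,0,0,0,0.28,0,0,0,0,0,0,0.28,0,0,0,0,0,0]';python3 st.py 0.5342 -0.0226 0.035; python3 -m jog '[0.28,-0.005,0,0,0,0,0,0.28,-0.02,0,0,0,0,0,0.28,-0.03,0,0,0,0,0,0.28,-0.02,0,-0.04,0,0,0,0.28,-0.02,0,-0.05,0,0,0,0.28,-0.05,0,-0.03,0,0,0,0.28,-0.05,0,0,0,0,0,0.28,-0.04,0,0,0,0,0,0.28,0,0,0,0,0,0,0.28,0,0,0,0,0,0]'
python3 fit.py; python3 look.py ov4.png
```

```text
t: 11.78
tool_pos: [0.5341, -0.0227, 0.0343]
tool_rot: [-2.88, -1.254, -0.0]
contact_force: [-0.1, 0.0, 0.0]
opening: 0.0236
t 11.78 pos [ 0.5341 -0.0227  0.0343] yaw 47.1 z [ 0.  0. -1.] F [-0.07  0.04  0.04] open 0.0236
tool shift to target [ 0.0001  0.     -0.0007]
t: 13.02
tool_pos: [0.3735, -0.1948, 0.1541]
tool_rot: [-2.881, -1.253, -0.0]
contact_force: [-0.2, 1.0, 0.2]
opening: 0.0238
top stand [ 0.5529 -0.0019  0.0393] cap [ 0.5524 -0.003 ] off [0.5 1.2]
side stand [ 0.5545 -0.0024  0.0395] cap [ 0.5546 -0.0021] off [-0.1 -0.4]
top red n 132 cap [ 0.5524 -0.0028]
side red n 162 cap [ 0.5546 -0.0021]
```

View pics/ov4.png

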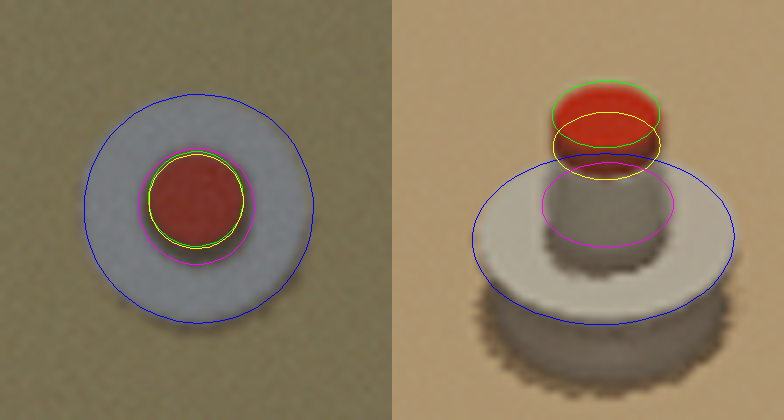

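Both views put the jar within about 1 mm of centre and upright, and the stand hasn't moved. The arm is well clear, so I'm handing in.

```bash
python3 -c "
from station import ctrl
print(ctrl.finish_job())"
```

```text
the job is handed in; nothing more can be done
None
```

The jar now stands upright in the middle of the stand, and I handed the job in at about 13 s with the arm backed off, clear of everything.

I nudged it with the partly open fingertips, about 4 to 5 mm above the stand's top. The first push moved it about 16 mm and the second about 3 mm. The force readings I took between moves stayed at about 1 N, which is the noise level.

- **Jar position:** in the last check the jar was off centre by (0.5, 1.2) mm in the top view and (-0.1, -0.4) mm in the side view.
- **Camera disagreement:** the two cameras differ by about 2 mm on absolute position, which is within their calibration.
- **Stand:** it stayed within 0.1 mm between the fits made before and after the second push. An early fit of its rim in the side view was off, so I discarded it and refitted.
- **Other objects:** I did not measure the bystanders again at the end. The arm passed well above or clear of them.

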